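# Set and lock the dial cover of a vial carousel

### The arm

A 7-joint arm with a two-finger parallel gripper is mounted at the origin on the work surface. World frame = base frame: x ahead of the robot, y to its left, z up, the work surface at z = 0. Lengths are in m, angles in degrees, forces in N, time in s.
With the tool pointing down it reaches from about 0.4 to 0.85 m from the base axis. Payload 4.5 kg.
Tool frame: the origin (TCP) lies where the fingers leave the gripper's body, on its centre line; the fingertips stand 64 mm ahead of it and the grasp point (between the pads) lies 45 mm ahead of it (bot.tips_ahead is the distance from the TCP to the fingertips, in m); z points along the fingers, y is the direction in which the jaws open and shut (so a half turn about z gives the same grasp; the last joint's range is limited). The gripper opens to 88 mm and grips with 3 to 60 N. Pads are 18 mm wide; open, the fingers measure 123 mm over their backs; the gripper's body (75 mm by 187 mm) begins 45 mm behind the grasp point.
Start: joints at [-65.443, 39.483, -11.15, 89.685, 9.013, 51.709, -12.324], TCP at [0.24, 0.577, 0.303] pointing down, gripper open.
Joint ranges: [-172.22, 172.22], [-26.19, 119.32], [-84.43, 86.54], [7.71, 146.69], [-57.33, 237.33], [2.42, 119.75], [-152.13, 152.13]. Speed limits (degrees/s): [147.25, 147.25, 180, 180, 180, 180, 180].

### API

Orientations are given as a 3x3 rotation matrix whose columns are the frame's x, y, z axes.
In Python, from plant import sense, imaging, job, bot gives the robot as it stands.
- The arm moves only by the tool servo_tool, never from a script. Its argument "rows" is a list of rows, each an object with "grip": the opening, from 0 (shut) to 1 (fully open); "xyz": the shift along the tool's x, y, z in mm, a list of three; "twist": the turn, a rotation vector about the tool's x, y, z in degrees, a list of three. In form: [{"grip": grip, "xyz": [dx, dy, dz], "twist": [ax, ay, az]}, ...]. A call has 1 to 20 rows; each row is the pose to reach, as a shift and turn from the pose commanded when the call began, along the tool's axes at that moment; what a row does not reach only later rows make up. A row lasts 1/10 s, in which the tool goes at most 50 mm and 8.59 degrees, less where a joint would pass 70% of its speed; a pose out of reach is approached as far as the arm can. A call with a gripper value outside its range is refused whole. The fingers move at their own pace and stop on an object; "newtons" is the grip in N (left out, the last holds). Time passes only in rows, so rows that repeat a pose let the fingers close. It gives the time, the measured TCP pose, the force and the opening at its end, in the units of the state.
- sense(): the state, without advancing time (a new reading comes with each control period).
- imaging.get_image(name): name is "side" or "top" or "wrist"; returns a dict with "img" (384x512x3 uint8, red, green, blue), "intrinsics" (3x3 intrinsics, pixels), "T" (4x4, takes a point from camera to world coordinates). Camera axes: x right, y down, z forward; pixel columns grow to the right and rows downward; lengths in m; the calibration is good to about 2 mm. A picture is of the moment at which its call begins. There is no depth.
- job.sign_off(): hands the job in, once; it reports no verdict.
The state is a dict: "t": time; "q": joint angles; "joint_velocities": joint speeds; "joint_torque": joint torques, N m; "tool_pos": TCP position; "tool_rot": TCP orientation; "ft_force": force on the tool from outside, world axes, zero at the start; "wrist_torque": the same for the moment, N m; "width": opening from 0.0 (shut) to 1.0 (fully open).
Only numpy, scipy, OpenCV 4.12 (cv2) and the standard library are available. Lean on these libraries where they do the work, as an engineer would, in place of code of your own. Each camera call takes 0.05 s, during which the arm holds its last target.

### The job

Turn the dial cover of the round vial carousel until its opening stands over the well marked by the upright tab on the drum's rim, and then lock the cover there: push the sprung stud in and turn it clockwise until it stops, so that it stays down when you let go. The lock slot is hidden under the cover and has to be felt for. Leave the other things on the bench where they are.

Things in the scene. Friction and masses are not known exactly. Their poses are not given: they have to be found in the camera images.
- carousel: White drum fixed to the bench, 216 mm across, 52 mm high, axis vertical; origin under its centre. Six wells, 38 mm across, each with a capped vial, evenly around a circle of 46 mm radius. Its x axis points level from the axis through the marked well and the tab.
- marked_well (a point): Centre of the marked well, taken at the level of the cover's top (55 mm above the bench), 46 mm from the drum's axis.
- tab (a point): Top of the marker: a plain dark steel tab, 24 mm wide and 18 mm thick, standing on the outside of the drum's rim in line with the marked well, 116 mm from the axis; its top is 79 mm above the bench.
- cover: Dial cover: bare metal disc, 199 mm across, 5 mm thick, its top 55 mm above the bench. Turns about the drum's axis either way without end; friction of about 0.12 N m holds it where it is left. Origin on the axis at bench level; its x axis points from the axis through the opening.
- opening (a point): Centre of the cover's one opening, at the level of the cover's top, 46 mm from the axis. The opening is a sector from 26 to 66 mm radius, 52 degrees wide, a little larger than a well.
- bar (a point): Centre of the grip bar fixed on top of the cover, on its axis: black, upright, 40 mm long (along its x axis, which points to the opening), 14 mm thick, 30 mm high, from 55 to 85 mm above the bench. Turning it turns the cover. The stud lies on the side away from the opening.
- stud_grip (a point): Centre of the stud's head: black wing, 30 mm long (its x axis), 12 mm thick, 22 mm high, on a 10 mm steel stem through the cover, 78 mm from the axis, opposite the opening. Unpushed it reaches from 70 to 92 mm above the bench, 15 mm clear of the cover, and points at the axis. It slides and turns with the stud. A cross pin at the stem's foot is parallel to the wing.
- slot_nominal (a point): Where the lock slot for the marked well should be: on the opposite side of the axis, 78 mm out, in a fixed ring under the cover (its top 46 mm above the bench). Like all six slots it is radial, lets the stud's cross pin through with 1.7 mm play to each side, and truly lies up to 4 mm sideways of here, along the circle, unseen: try the stud there and feel.
- stud (a joint): Push of the stud, m: 0 up, 0.0135 fully in. Spring: 2.5 N to start, 6 N at the bottom. If the pin is not over a slot it lands hard on the ring at 0.002; in a slot it goes on, and keeps the cover from turning. From 0.012 on it can be turned under the ring; turned and let go it stays at about 0.012, else it springs up.
- stud_head (a joint): Turn of the stud's head relative to the cover, rad: 0 unturned (wing radial), growing clockwise seen from above, 1.4 at its stop (locked). Light friction holds it. In a slot it cannot turn before the stud is pushed in 12 mm; turned before it is pushed, the pin no longer fits a slot.
- tip_box: Bystander: loose box of pipette tips, 88 by 125 mm, 60 mm high, with an open clear lid; origin under its centre.
- tube_rack: Bystander: loose green tube rack, 90 by 170 mm, 50 mm high, with some tubes standing 38 mm higher; origin under its centre.
- reagent_jar: Bystander: loose brown glass jar, 56 mm across, 75 mm high; origin under its centre.
- beaker: Bystander: loose glass beaker, 64 mm across, 80 mm high; origin under its centre.

How it is judged:
By the outcome, as a careful person would: the job done as asked, in the order asked, and still so for the second after the job is handed in, with the robot touching nothing.
It also fails if it takes over 58 s, if anything falls off the work surface, if the arm or the gripper's body presses on something with over 40 N, if the wrist force passes 120 N, or if a joint passes its speed limit or range.

## Working session

There is one attempt and no reset: what is moved stays moved. The work goes in short steps, Python scripts to look and compute and a tool call to move; the robot and the scene stay as the last step left them, time stands still between calls to the robot, and variables do not carry over. Pictures are saved under pics/ and viewed, and the job is handed in when it is done.

Besides the shell and the picture viewer there is one more tool, called after "Request:" by a JSON object that holds its "method" and its "body". servo_tool: Moves the arm, as the interface text tells. Its arguments: {"type":"object","properties":{"rows":{"type":"array","items":{"type":"object","properties":{"grip":{"type":"number"},"xyz":{"type":"array","items":{"type":"number"}},"twist":{"type":"array","items":{"type":"number"}}}}},"newtons":{"type":"number"}},"required":["rows"]}

```bash
mkdir -p pics; ls; cat > h.py <<'E'
import numpy as np, cv2
from plant import sense, imaging, job, bot
def snap(name,fn):
    d=imaging.get_image(name); cv2.imwrite('pics/'+fn+'.png',d['img'][:,:,::-1]); np.savez('pics/'+fn+'.npz',**d); return d
def ray(d,u,v,z):
    K=np.array(d['intrinsics']);T=np.array(d['T'])
    r=T[:3,:3]@np.linalg.solve(K,[u,v,1.]);o=T[:3,3]
    return o+r*(z-o[2])/r[2]
def proj(d,p):
    K=np.array(d['intrinsics']);T=np.array(d['T'])
    c=T[:3,:3].T@(np.array(p)-T[:3,3]); c=K@c; return c[:2]/c[2]
E
python3 - <<'E'
from h import *
for n in ['top','side','wrist']:
    d=snap(n,n+'0'); print(n,np.round(d['T'],3).tolist(),np.round(d['intrinsics'],1).tolist())
print(sense())
E
```

```text
pics
top [[-0.017, -0.974, 0.225, 0.259], [-1.0, 0.017, -0.002, -0.017], [-0.001, -0.225, -0.974, 1.098], [0.0, 0.0, 0.0, 1.0]] [[348.4, 0.0, 256.2], [0.0, 348.4, 191.1], [0.0, 0.0, 1.0]]
side [[0.996, -0.041, 0.081, 0.392], [-0.089, -0.603, 0.793, -1.0], [0.016, -0.797, -0.604, 0.828], [0.0, 0.0, 0.0, 1.0]] [[437.6, 0.0, 254.0], [0.0, 437.6, 189.8], [0.0, 0.0, 1.0]]
wrist [[0.384, 0.874, 0.297, 0.162], [0.923, -0.363, -0.125, 0.609], [-0.002, 0.323, -0.947, 0.385], [0.0, 0.0, 0.0, 1.0]] [[307.8, 0.0, 256.5], [0.0, 307.8, 187.2], [0.0, 0.0, 1.0]]
{'t': 0.15, 'q': array([-65.44607897,  39.52310949, -11.14709839,  89.72848054,
         9.0148604 ,  51.71073287, -12.32492106]), 'joint_velocities': array([-0.00075811, -0.19174005, -0.0704197 , -0.2654299 , -0.06884941,
       -0.03989009,  0.0963521 ]), 'joint_torque': array([-6.93229667e-04, -5.27867424e+01, -1.26838692e+00, -1.53589135e+01,
       -5.25797799e-02,  3.82059850e-03,  1.16054284e-04]), 'tool_pos': array([0.2402361 , 0.57657592, 0.30209695]), 'tool_rot': array([[-9.23129931e-01,  3.84487900e-01, -4.29023240e-04],
       [ 3.84488122e-01,  9.23128977e-01, -1.33286409e-03],
       [-1.16426329e-04, -1.39536107e-03, -9.99999020e-01]]), 'ft_force': array([-0.11572329,  0.12322008, -0.0370142 ]), 'wrist_torque': array([-0.01249083,  0.06658236,  0.03583746]), 'width': 1.0018385550523348}
```

View pics/top0.png

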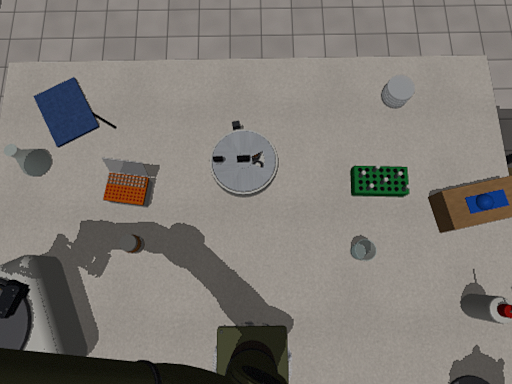

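View pics/side0.png

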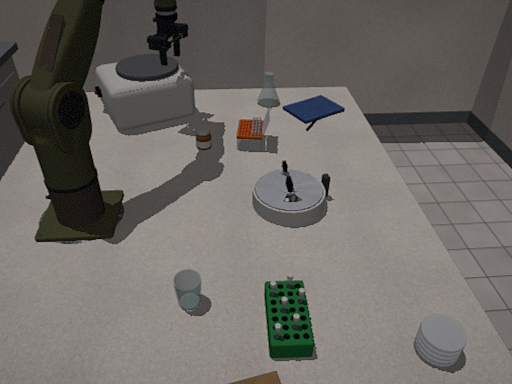

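View pics/wrist0.png

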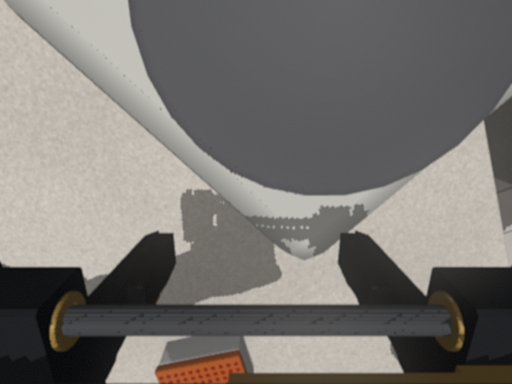

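Top view: drum near (244,161), bar about (243,159), stud (218,159), opening (258,159), tab (237,125). I'll measure these more closely.

```bash
python3 - <<'E'
from h import *
t=dict(np.load('pics/top0.npz')); s=dict(np.load('pics/side0.npz'))
a=cv2.resize(t['img'][110:205,200:290],None,fx=6,fy=6,interpolation=cv2.INTER_NEAREST)
b=cv2.resize(s['img'][150:230,240:345],None,fx=5,fy=5,interpolation=cv2.INTER_NEAREST)
cv2.imwrite('pics/ct.png',a[:,:,::-1]);cv2.imwrite('pics/cs.png',b[:,:,::-1])
for d,(x0,x1,y0,y1) in ((t,(200,290,110,205)),(s,(240,345,150,230))):
    g=d['img'].max(2)
    m=np.zeros_like(g); m[y0:y1,x0:x1]=(g[y0:y1,x0:x1]<60)
    n,l,st,c=cv2.connectedComponentsWithStats(m)
    for i in range(1,n):
        if st[i,4]>5: print(st[i],c[i])
    print()
# drum top outline: bright low-sat in top
g=t['img'].astype(int); hsv=cv2.cvtColor(t['img'],cv2.COLOR_RGB2HSV)
print(t['img'][161,205:285:3].tolist())
E
```

```text
[232 121   9   9  56] [235.85714286 124.98214286]
[252 152  11  15  74] [256.56756757 158.74324324]
[237 155  13   7  84] [243.17857143 158.17857143]
[213 156  11   6  58] [217.96551724 158.65517241]
[258 181  14  11  20] [264.9  186.85]

[282 161   6  14  50] [284.42 167.14]
[322 174   8  23 106] [325.71698113 182.33962264]
[286 176   8  17  90] [289.08888889 184.02222222]
[286 194  12   8  51] [291.74509804 197.74509804]

[[158, 153, 144], [148, 143, 136], [136, 135, 131], [44, 46, 48], [18, 16, 19], [27, 27, 28], [68, 70, 71], [126, 128, 132], [124, 128, 131], [125, 127, 131], [130, 133, 136], [0, 0, 0], [4, 3, 5], [33, 35, 35], [32, 32, 34], [127, 129, 131], [51, 50, 50], [15, 13, 15], [23, 23, 27], [148, 147, 142], [125, 128, 132], [127, 130, 134], [127, 129, 133], [119, 121, 125], [139, 137, 132], [152, 145, 139], [152, 146, 139]]
```

View pics/ct.png

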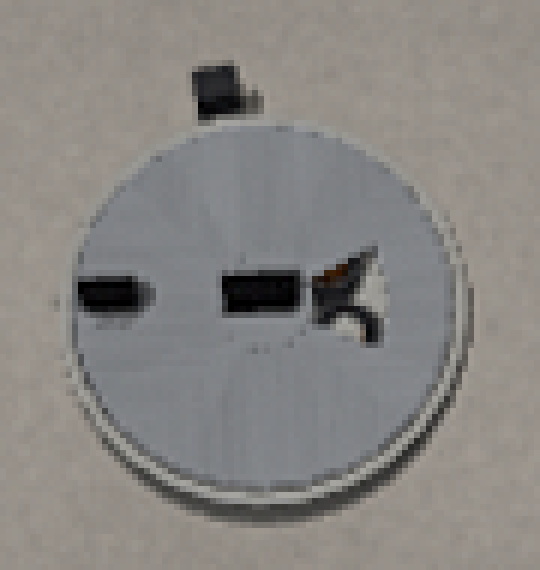

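View pics/cs.png

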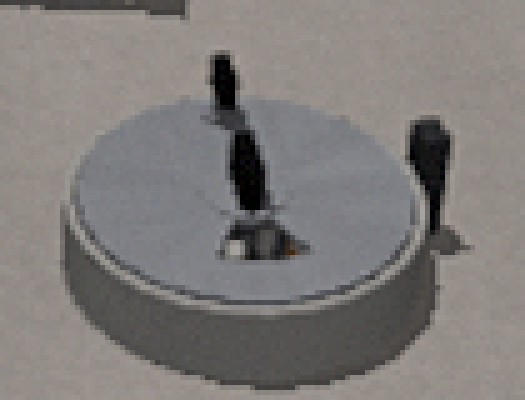

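```bash
cat > meas.py <<'E'
from h import *
def circ(P):
    A=np.c_[2*P[:,:2],np.ones(len(P))]; b=(P[:,:2]**2).sum(1); x=np.linalg.lstsq(A,b,rcond=None)[0]
    return x[:2],np.sqrt(x[2]+x[0]**2+x[1]**2)
def cover(d,box):
    x0,x1,y0,y1=box
    im=d['img'].astype(int); m=np.zeros(im.shape[:2],np.uint8)
    mm=((im[:,:,2]-im[:,:,0])>2)&(im.max(2)>90); m[y0:y1,x0:x1]=mm[y0:y1,x0:x1]
    m=cv2.morphologyEx(m,cv2.MORPH_OPEN,np.ones((3,3),np.uint8))
    c=max(cv2.findContours(m,cv2.RETR_EXTERNAL,cv2.CHAIN_APPROX_NONE)[0],key=cv2.contourArea)
    h=cv2.convexHull(c)[:,0]
    P=np.array([ray(d,u,v,.055) for u,v in h])
    for _ in range(4):
        ctr,r=circ(P); e=np.linalg.norm(P[:,:2]-ctr,axis=1)-r; k=abs(e)<2.0*max(e.std(),5e-4); P=P[k]
    return ctr,r,e.std(),len(P)
E
python3 - <<'E'
from meas import *
t=dict(np.load('pics/top0.npz')); s=dict(np.load('pics/side0.npz'))
print(cover(t,(200,290,110,205)),cover(s,(240,345,150,230)))
for u,v,z in ((234.8,123.,.079),(243.2,158.2,.08),(218,158.7,.087)): print(np.round(ray(t,u,v,z),4))
for u,v,z in ((325.3,175.5,.079),(287.9,177,.085),(284,161.5,.092)): print(np.round(ray(s,u,v,z),4))
E
```

```text
(array([0.60064703, 0.01957195]), np.float64(0.09901474124463079), np.float64(0.0004442583300354616), 30) (array([0.59826232, 0.01443768]), np.float64(0.09896467468961917), np.float64(0.0004749608046545245), 28)
[0.7155 0.0442 0.079 ]
[0.5985 0.0187 0.08  ]
[0.596  0.0953 0.087 ]
[0.7109 0.0384 0.079 ]
[0.5968 0.0298 0.085 ]
[0.5953 0.1016 0.092 ]
```

Request:
{"method": "servo_tool", "body": {"rows": [{"grip":1,"xyz":[-40,-28,0],"twist":[0,0,5]},{"grip":1,"xyz":[-80,-55,0],"twist":[0,0,10]},{"grip":1,"xyz":[-120,-83,0],"twist":[0,0,14]},{"grip":1,"xyz":[-160,-110,0],"twist":[0,0,19]},{"grip":1,"xyz":[-200,-138,0],"twist":[0,0,24]},{"grip":1,"xyz":[-240,-166,0],"twist":[0,0,28]},{"grip":1,"xyz":[-280,-193,0],"twist":[0,0,33]},{"grip":1,"xyz":[-320,-221,0],"twist":[0,0,38]},{"grip":1,"xyz":[-360,-249,0],"twist":[0,0,42]},{"grip":1,"xyz":[-400,-276,0],"twist":[0,0,47]},{"grip":1,"xyz":[-440,-304,0],"twist":[0,0,52]},{"grip":1,"xyz":[-480,-332,10],"twist":[0,0,56]},{"grip":1,"xyz":[-520,-359,30],"twist":[0,0,61]},{"grip":1,"xyz":[-547,-378,50],"twist":[0,0,64]},{"grip":1,"xyz":[-547,-378,50],"twist":[0,0,64]},{"grip":1,"xyz":[-547,-378,50],"twist":[0,0,64]},{"grip":1,"xyz":[-547,-378,50],"twist":[0,0,64]},{"grip":1,"xyz":[-547,-378,50],"twist":[0,0,64]}]}}

```text
t: 1.95
tool_pos: [0.5997, 0.0196, 0.2534]
tool_rot: [[-0.062, 0.998, 0.001], [0.998, 0.062, 0.001], [0.001, 0.001, -1.0]]
ft_force: [-0.1, 0.6, 0.9]
width: 1.001
```

```bash
python3 - <<'E'
from h import *
d=snap('wrist','w1'); s=sense(); print(s['t'],s['q'].round(1),s['tool_pos'].round(4),s['tool_rot'].round(3).tolist())
E
```

```text
2.0 [-7.7 40.9  2.6 97.5 -2.7 41.6 -0.2] [0.5997 0.0194 0.2534] [[-0.062, 0.998, 0.001], [0.998, 0.062, 0.001], [0.001, 0.001, -1.0]]
```

View pics/w1.png

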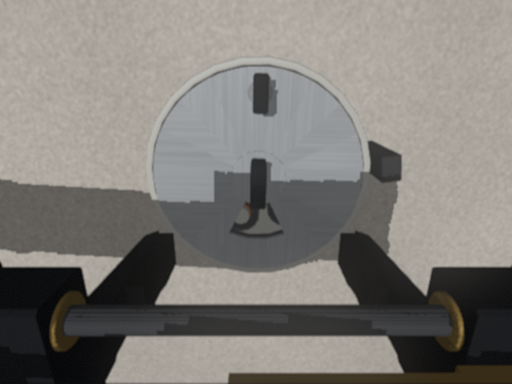

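Wrist view: disc centred near (258,165), bar top about (258,170), stud head (261,92), opening (257,222), tab (385,162).

```bash
python3 - <<'E'
from meas import *
d=dict(np.load('pics/w1.npz')); im=d['img']
cv2.imwrite('pics/cw1.png',cv2.resize(im[50:250,140:410],None,fx=2.9,fy=2.9,interpolation=cv2.INTER_CUBIC)[:,:,::-1])
# outer drum edge / cover edge via threshold: drum rim white; use edges along radial scan from centre px (258,165)
g=cv2.cvtColor(im,cv2.COLOR_RGB2GRAY).astype(float)
P=[]
b=im[:,:,2].astype(int)-im[:,:,0]
for a in np.radians(np.arange(0,360,4)):
    rr=np.arange(85,115,.25); u=258+rr*np.cos(a); v=165+rr*np.sin(a)
    p=cv2.remap(cv2.GaussianBlur(b.astype(np.float32),(0,0),.8),u.astype(np.float32)[None],v.astype(np.float32)[None],cv2.INTER_LINEAR)[0]
    k=np.where(p>0)[0]
    if len(k): P.append(ray(d,u[k[-1]],v[k[-1]],.055))
P=np.array(P)
for _ in range(6):
    c,r=circ(P); e=np.linalg.norm(P[:,:2]-c,axis=1)-r; P=P[abs(e)<max(1.8*e.std(),4e-4)]
print('cover',c,r,e.std(),len(P))
g8=im.max(2)
m=(g8<70).astype(np.uint8); m[:60]=0;m[215:]=0;m[:,:150]=0
n,l,st,cc=cv2.connectedComponentsWithStats(m)
for i in range(1,n):
    if st[i,4]>40:
        print(st[i],cc[i],cv2.minAreaRect(np.argwhere(l==i)[:,::-1].astype(np.float32)))
E
```

```text
cover [0.60068643 0.01876028] 0.09933272932302362 0.00015672889313070928 90
[254  74  15  40 567] [260.87830688  93.04585538] ((261.0, 93.5), (39.0, 14.0), 90.0)
[369 142  31  40 885] [383.59548023 163.42372881] ((384.0, 161.5), (39.0, 30.0), 90.0)
[245 159  30  56 921] [258.33659066 187.55808903] ((256.1847839355469, 187.6943359375), (57.66508483886719, 27.00973892211914), 80.72740173339844)
```

View pics/cw1.png

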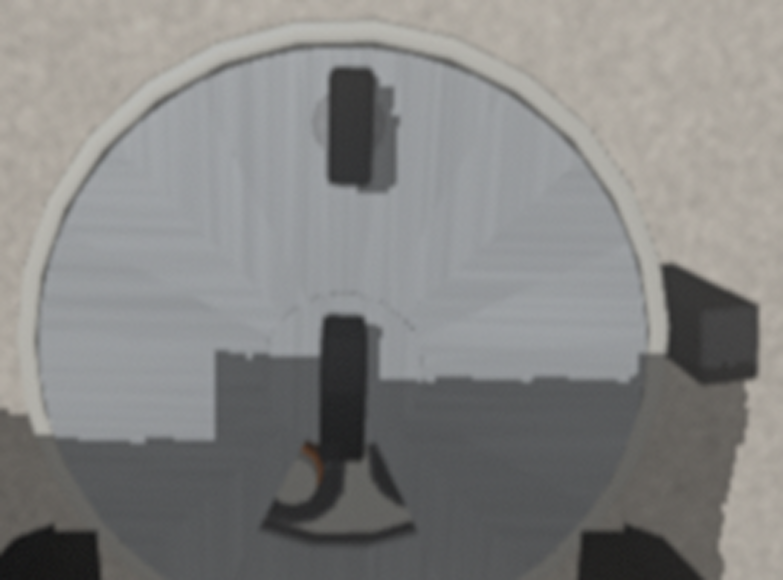

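```bash
python3 - <<'E'
from meas import *
d=dict(np.load('pics/w1.npz')); c=np.array([.6007,.0188])
def f(n,x,y,z):
    p=ray(d,140+x/2.9,50+y/2.9,z)[:2]; r=p-c; print(n,p.round(4),'r',np.hypot(*r).round(4),'ang',np.degrees(np.arctan2(r[1],r[0])).round(2))
f('tab',728,342,.079)
for q in ((700,305),(757,305),(757,378),(704,382)): f('tabc',*q,.079)
f('stud',351,126.5,.092)
f('opL',262,527,.055);f('opR',413,527,.055)
f('barend',343,459,.085)
E
```

```text
tab [0.7147 0.0416] r 0.1163 ang 11.3
tabc [0.7042 0.0522] r 0.1088 ang 17.88
tabc [0.721  0.0532] r 0.1251 ang 15.98
tabc [0.7257 0.031 ] r 0.1256 ang 5.57
tabc [0.71   0.0287] r 0.1098 ang 5.2
stud [0.5982 0.0963] r 0.0776 ang 91.83
opL [ 0.5768 -0.0405] r 0.064 ang -111.96
opR [ 0.6295 -0.0373] r 0.063 ang -62.82
barend [ 6.024e-01 -6.000e-04] r 0.0195 ang -85.0
```

Request:
{"method": "servo_tool", "body": {"rows": [{"grip":0.5,"xyz":[-0.7,1,40],"twist":[0,0,1.3]},{"grip":0.5,"xyz":[-0.7,1,80],"twist":[0,0,1.3]},{"grip":0.5,"xyz":[-0.7,1,110],"twist":[0,0,1.3]},{"grip":0.5,"xyz":[-0.7,1,125],"twist":[0,0,1.3]},{"grip":0.5,"xyz":[-0.7,1,128],"twist":[0,0,1.3]},{"grip":0.5,"xyz":[-0.7,1,128],"twist":[0,0,1.3]},{"grip":0.5,"xyz":[-0.7,1,128],"twist":[0,0,1.3]}], "newtons": 10}}

```text
t: 2.7
tool_pos: [0.602, 0.0171, 0.1263]
tool_rot: [[-0.036, 0.999, 0.003], [0.999, 0.036, 0.0], [0.0, 0.003, -1.0]]
ft_force: [-1.1, -0.7, -0.0]
width: 0.499
```

Request:
{"method": "servo_tool", "body": {"rows": [{"grip":0,"xyz":[0,0,0],"twist":[0,0,0]},{"grip":0,"xyz":[0,0,0],"twist":[0,0,0]},{"grip":0,"xyz":[0,0,0],"twist":[0,0,0]},{"grip":0,"xyz":[0,0,0],"twist":[0,0,0]},{"grip":0,"xyz":[0,0,0],"twist":[0,0,0]},{"grip":0,"xyz":[0,0,0],"twist":[0,0,0]}], "newtons": 10}}

```text
t: 3.3
tool_pos: [0.6012, 0.017, 0.125]
tool_rot: [[-0.036, 0.999, 0.001], [0.999, 0.036, 0.0], [0.0, 0.001, -1.0]]
ft_force: [-0.2, 0.8, 2.7]
width: 0.156
```

```bash
python3 - <<'E'
from h import *
s=sense(); print(s)
E
```

```text
{'t': 3.3, 'q': array([ -7.11196061,  51.97150491,   1.94998295, 101.23894343,
        -3.41108386,  26.81542049,  -0.78255109]), 'joint_velocities': array([-0.05316029,  0.00777951,  0.04243986,  0.02126434,  0.10126908,
        0.04517646, -0.03831848]), 'joint_torque': array([ 3.56395834e-02, -5.34217751e+01,  1.94080330e+00, -8.64749283e+00,
       -5.08593000e-02, -8.88961251e-02, -2.68943998e-02]), 'tool_pos': array([0.60115442, 0.017025  , 0.12500893]), 'tool_rot': array([[-3.63587349e-02,  9.99338659e-01,  5.36160107e-04],
       [ 9.99338800e-01,  3.63586897e-02,  9.37366007e-05],
       [ 7.41805298e-05,  5.39213742e-04, -9.99999852e-01]]), 'ft_force': array([-0.20450062,  0.75583392,  2.66061952]), 'wrist_torque': array([-0.1086792 ,  0.05531594,  0.07353219]), 'width': 0.15597988253649264}
```

Request:
{"method": "servo_tool", "body": {"rows": [{"grip":0,"xyz":[1,0,0],"twist":[0,0,-5]},{"grip":0,"xyz":[1.5,0,0],"twist":[0,0,-12]},{"grip":0,"xyz":[1.5,0,0],"twist":[0,0,-19]},{"grip":0,"xyz":[1.5,0,0],"twist":[0,0,-26]},{"grip":0,"xyz":[1.5,0,0],"twist":[0,0,-33]},{"grip":0,"xyz":[1.5,0,0],"twist":[0,0,-40]},{"grip":0,"xyz":[1.5,0,0],"twist":[0,0,-47]},{"grip":0,"xyz":[1.5,0,0],"twist":[0,0,-54]},{"grip":0,"xyz":[1.5,0,0],"twist":[0,0,-61]},{"grip":0,"xyz":[1.5,0,0],"twist":[0,0,-68]},{"grip":0,"xyz":[1.5,0,0],"twist":[0,0,-75]},{"grip":0,"xyz":[1.5,0,0],"twist":[0,0,-82]},{"grip":0,"xyz":[1.5,0,0],"twist":[0,0,-89]},{"grip":0,"xyz":[1.5,0,0],"twist":[0,0,-95]},{"grip":0,"xyz":[1.5,0,0],"twist":[0,0,-99.2]},{"grip":0,"xyz":[1.5,0,0],"twist":[0,0,-99.2]},{"grip":0,"xyz":[1.5,0,0],"twist":[0,0,-99.2]},{"grip":0,"xyz":[1.5,0,0],"twist":[0,0,-99.2]}], "newtons": 15}}

```text
t: 5.1
tool_pos: [0.602, 0.0183, 0.125]
tool_rot: [[-0.981, -0.194, 0.002], [-0.194, 0.981, -0.0], [-0.002, -0.001, -1.0]]
ft_force: [3.9, -0.8, 1.3]
width: 0.156
```

```bash
python3 - <<'E'
from h import *
s=sense(); print(s['q'].round(1),s['tool_rot'][:,1].round(4), np.degrees(np.arctan2(s['tool_rot'][1,1],s['tool_rot'][0,1])),s['ft_force'],s['wrist_torque'])
E
```

```text
[  6.3  53.2 -22.2 100.4  33.8  33.   64.5] [-1.943e-01  9.810e-01 -6.000e-04] 101.20101466988716 [ 3.88466364 -0.77630056  1.30955944] [-0.17499463 -0.7320329   0.103292  ]
```

Request:
{"method": "servo_tool", "body": {"rows": [{"grip":0.5,"xyz":[0,0,0],"twist":[0,0,0]},{"grip":0.5,"xyz":[0,0,0],"twist":[0,0,0]},{"grip":0.5,"xyz":[0,0,0],"twist":[0,0,0]},{"grip":0.7,"xyz":[0,0,-20],"twist":[0,0,0]},{"grip":1,"xyz":[0,0,-60],"twist":[0,0,0]},{"grip":1,"xyz":[0,0,-100],"twist":[0,0,0]},{"grip":1,"xyz":[0,0,-125],"twist":[0,0,0]},{"grip":1,"xyz":[0,0,-125],"twist":[0,0,0]},{"grip":1,"xyz":[0,0,-125],"twist":[0,0,0]}]}}

```text
t: 6.0
tool_pos: [0.6004, 0.0184, 0.2495]
tool_rot: [[-0.981, -0.196, -0.001], [-0.196, 0.981, -0.0], [0.001, -0.0, -1.0]]
ft_force: [0.1, -1.3, -0.9]
width: 0.948
```

```bash
python3 - <<'E'
from meas import *
d=snap('wrist','w2'); im=d['img']; s=sense(); print(s['tool_pos'],s['tool_rot'].round(4).tolist())
cv2.imwrite('pics/cw2.png',cv2.resize(im[50:250,130:390],None,fx=2.9,fy=2.9,interpolation=cv2.INTER_CUBIC)[:,:,::-1])
E
```

```text
[0.59996011 0.018185   0.2486566 ] [[-0.9807, -0.1956, -0.0024], [-0.1956, 0.9807, -0.0006], [0.0024, -0.0001, -1.0]]
```

View pics/cw2.png

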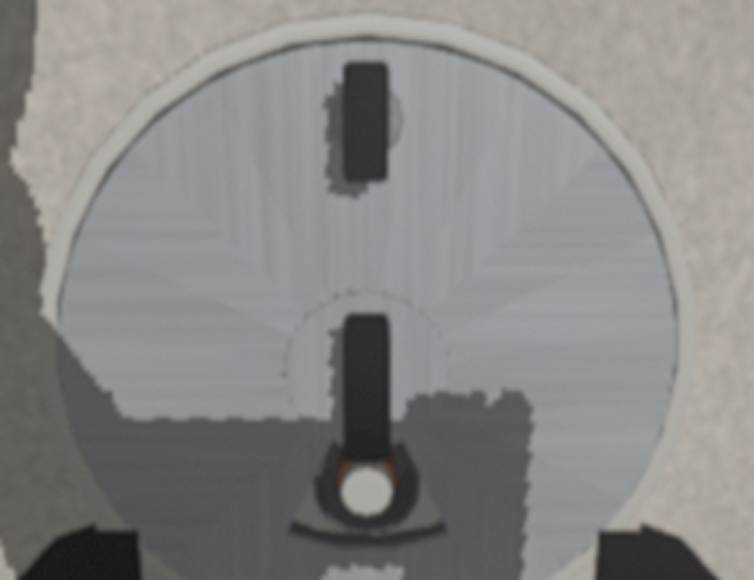

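View pics/w2.png

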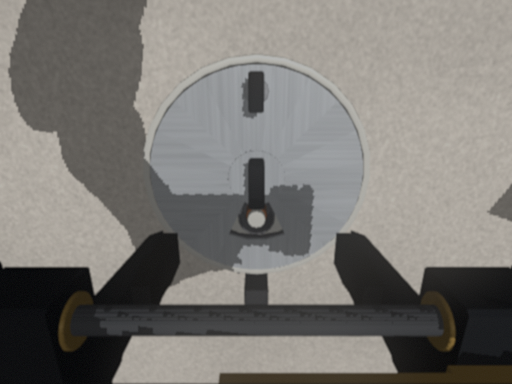

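The vial cap sits centred in the opening, tab at (256,288) in line. Stud head top at (256,92).

```bash
python3 - <<'E'
from meas import *
d=dict(np.load('pics/w2.npz')); im=d['img']
b=cv2.GaussianBlur((im[:,:,2].astype(int)-im[:,:,0]).astype(np.float32),(0,0),.8); P=[]
for a in np.radians(np.arange(0,360,4)):
    rr=np.arange(85,115,.25); u=(257+rr*np.cos(a)).astype(np.float32)[None]; v=(165+rr*np.sin(a)).astype(np.float32)[None]
    k=np.where(cv2.remap(b,u,v,cv2.INTER_LINEAR)[0]>0)[0]
    if len(k): P.append(ray(d,u[0,k[-1]],v[0,k[-1]],.055))
P=np.array(P)
for _ in range(6):
    c,r=circ(P); e=np.linalg.norm(P[:,:2]-c,axis=1)-r; P=P[abs(e)<max(1.8*e.std(),4e-4)]
print('cover',c,r,e.std(),len(P))
def f(n,u,v,z):
    p=ray(d,u,v,z)[:2]; r=p-c; print(n,p.round(4),'r',np.hypot(*r).round(4),'ang',np.degrees(np.arctan2(r[1],r[0])).round(2))
f('stud',256.2,92.07,.092)
f('op L',130+292/2.9,50+526/2.9,.055);f('op R',130+443/2.9,50+527/2.9,.055)
f('vial?',130+367/2.9,50+491/2.9,.05)
for x in (344,388):
  for y in (62,182): f('wing',130+x/2.9,50+y/2.9,.092)
E
```

```text
cover [0.60051961 0.01840087] 0.09946297181236582 0.00012076828187572298 87
stud [0.5242 0.0033] r 0.0778 ang -168.81
op L [0.6609 0.0045] r 0.0619 ang -13.0
op R [0.651  0.0556] r 0.0627 ang 36.4
vial? [0.6451 0.0277] r 0.0455 ang 11.79
wing [ 0.5111 -0.005 ] r 0.0924 ang -165.36
wing [0.5401 0.0006] r 0.063 ang -163.57
wing [0.509  0.0059] r 0.0924 ang -172.24
wing [0.5379 0.0119] r 0.063 ang -174.1
```

Request:
{"method": "servo_tool", "body": {"rows": [{"grip":0.6,"xyz":[30,0.2,10],"twist":[0,0,0]},{"grip":0.6,"xyz":[60,0.2,30],"twist":[0,0,0]},{"grip":0.6,"xyz":[77.3,0.2,60],"twist":[0,0,0]},{"grip":0.6,"xyz":[77.3,0.2,74],"twist":[0,0,0]},{"grip":0.6,"xyz":[77.3,0.2,74],"twist":[0,0,0]},{"grip":0.6,"xyz":[77.3,0.2,74],"twist":[0,0,0]},{"grip":0.6,"xyz":[77.3,0.2,74],"twist":[0,0,0]},{"grip":0.6,"xyz":[77.3,0.2,74],"twist":[0,0,0]},{"grip":0.6,"xyz":[77.3,0.2,74],"twist":[0,0,0]}]}}

```text
t: 6.95
tool_pos: [0.5255, 0.0036, 0.1762]
tool_rot: [[-0.981, -0.195, 0.001], [-0.195, 0.981, 0.0], [-0.001, 0.0, -1.0]]
ft_force: [0.3, -0.9, 0.1]
width: 0.601
```

```bash
python3 - <<'E'
from h import *
s=sense(); R=s['tool_rot'];p=s['tool_pos']; print(p,R.round(4).tolist())
print('err tool mm',R.T@(np.array([.5242,.0033,.1375])-p)*1e3)
E
```

```text
[0.52551955 0.00363459 0.17623632] [[-0.9807, -0.1954, 0.0013], [-0.1954, 0.9807, 0.0003], [-0.0013, 0.0, -1.0]]
err tool mm [ 1.40909534 -0.07060992 38.73454884]
```

Lower onto the wing (tips at ~73.5 mm), then grip.

Request:
{"method": "servo_tool", "body": {"rows": [{"grip":0.6,"xyz":[1.2,0,20],"twist":[0,0,0]},{"grip":0.6,"xyz":[1.2,0,34],"twist":[0,0,0]},{"grip":0.6,"xyz":[1.2,0,38.5],"twist":[0,0,0]},{"grip":0.6,"xyz":[1.2,0,38.5],"twist":[0,0,0]},{"grip":0.6,"xyz":[1.2,0,38.5],"twist":[0,0,0]},{"grip":0,"xyz":[1.2,0,38.5],"twist":[0,0,0]},{"grip":0,"xyz":[1.2,0,38.5],"twist":[0,0,0]},{"grip":0,"xyz":[1.2,0,38.5],"twist":[0,0,0]},{"grip":0,"xyz":[1.2,0,38.5],"twist":[0,0,0]},{"grip":0,"xyz":[1.2,0,38.5],"twist":[0,0,0]},{"grip":0,"xyz":[1.2,0,38.5],"twist":[0,0,0]}], "newtons": 25}}

```text
t: 8.05
tool_pos: [0.5239, 0.0032, 0.1373]
tool_rot: [[-0.981, -0.195, 0.0], [-0.195, 0.981, -0.0], [-0.0, -0.0, -1.0]]
ft_force: [0.1, -0.3, 0.9]
width: 0.138
```

```bash
python3 - <<'E'
from h import *
s=sense(); R=s['tool_rot'];p=s['tool_pos']; print(p,R.round(4).tolist(),s['ft_force'],s['wrist_torque'],s['width']*88)
E
```

```text
[0.52394916 0.00318546 0.13728812] [[-0.9808, -0.1952, 0.0001], [-0.1952, 0.9808, -0.0001], [-0.0001, -0.0002, -1.0]] [ 0.05260409 -0.26875061  0.87472218] [ 0.01935856  0.07717112 -0.02548423] 12.185617708630115
```

Request:
{"method": "servo_tool", "body": {"rows": [{"grip":0,"xyz":[0,0,1],"twist":[0,0,0]},{"grip":0,"xyz":[0,0,2],"twist":[0,0,0]},{"grip":0,"xyz":[0,0,3],"twist":[0,0,0]},{"grip":0,"xyz":[0,0,4],"twist":[0,0,0]},{"grip":0,"xyz":[0,0,4],"twist":[0,0,0]},{"grip":0,"xyz":[0,0,4],"twist":[0,0,0]}]}}

```text
t: 8.65
tool_pos: [0.524, 0.0032, 0.1345]
tool_rot: [[-0.981, -0.195, 0.001], [-0.195, 0.981, -0.001], [-0.001, -0.001, -1.0]]
ft_force: [-3.8, -1.7, 15.7]
width: 0.139
```

Request:
{"method": "servo_tool", "body": {"rows": [{"grip":0,"xyz":[0,0.4,-0.3],"twist":[0,0,0.3]},{"grip":0,"xyz":[0,0.8,-0.3],"twist":[0,0,0.6]},{"grip":0,"xyz":[0,1.2,-0.3],"twist":[0,0,0.9]},{"grip":0,"xyz":[0,1.6,-0.3],"twist":[0,0,1.2]},{"grip":0,"xyz":[0,2,-0.3],"twist":[0,0,1.5]},{"grip":0,"xyz":[0,2,-0.3],"twist":[0,0,1.5]}]}}

```text
t: 9.25
tool_pos: [0.5239, 0.0035, 0.1346]
tool_rot: [[-0.986, -0.169, 0.001], [-0.169, 0.986, -0.003], [-0.001, -0.003, -1.0]]
ft_force: [-1.4, -4.3, 12.9]
width: 0.135
```

Request:
{"method": "servo_tool", "body": {"rows": [{"grip":0,"xyz":[0,0,-1.5],"twist":[0,0,0]},{"grip":0,"xyz":[0,0.3,-2.5],"twist":[0,0,0]},{"grip":0,"xyz":[0,0.3,-2.5],"twist":[0,0,0]},{"grip":0,"xyz":[0,0.3,-2.5],"twist":[0,0,0]}]}}

```text
t: 9.65
tool_pos: [0.5235, 0.0053, 0.1359]
tool_rot: [[-0.986, -0.17, -0.0], [-0.17, 0.986, -0.0], [0.0, -0.0, -1.0]]
ft_force: [-0.0, -1.7, 2.9]
width: 0.136
```

Request:
{"method": "servo_tool", "body": {"rows": [{"grip":0,"xyz":[0,0,1],"twist":[0,0,0]},{"grip":0,"xyz":[0,0,2],"twist":[0,0,0]},{"grip":0,"xyz":[0,0,3],"twist":[0,0,0]},{"grip":0,"xyz":[0,0,3],"twist":[0,0,0]},{"grip":0,"xyz":[0,0,3],"twist":[0,0,0]}]}}

```text
t: 10.15
tool_pos: [0.5235, 0.0054, 0.1347]
tool_rot: [[-0.985, -0.17, 0.001], [-0.17, 0.985, -0.001], [-0.001, -0.001, -1.0]]
ft_force: [-3.3, -3.8, 22.0]
width: 0.129
```

Request:
{"method": "servo_tool", "body": {"rows": [{"grip":0,"xyz":[0,0,-2],"twist":[0,0,0]},{"grip":0,"xyz":[0,0,-3],"twist":[0,0,0]},{"grip":0,"xyz":[0,0.8,-3],"twist":[0,0,0.6]},{"grip":0,"xyz":[0,1.7,-3],"twist":[0,0,1.2]},{"grip":0,"xyz":[0,1.7,-3],"twist":[0,0,1.2]},{"grip":0,"xyz":[0,1.7,-2],"twist":[0,0,1.2]},{"grip":0,"xyz":[0,1.7,-1],"twist":[0,0,1.2]},{"grip":0,"xyz":[0,1.7,-0.5],"twist":[0,0,1.2]},{"grip":0,"xyz":[0,1.7,-0.5],"twist":[0,0,1.2]}]}}

```text
t: 11.05
tool_pos: [0.5232, 0.0075, 0.1348]
tool_rot: [[-0.989, -0.149, 0.001], [-0.149, 0.989, -0.0], [-0.001, -0.001, -1.0]]
ft_force: [-2.0, -2.5, 17.3]
width: 0.14
```

Request:
{"method": "servo_tool", "body": {"rows": [{"grip":0,"xyz":[0,0,-1.5],"twist":[0,0,0]},{"grip":0,"xyz":[0,0,-2.5],"twist":[0,0,0]},{"grip":0,"xyz":[0,-2,-2.5],"twist":[0,0,-1.4]},{"grip":0,"xyz":[0,-4,-2.5],"twist":[0,0,-2.7]},{"grip":0,"xyz":[0,-6,-2.5],"twist":[0,0,-4.2]},{"grip":0,"xyz":[0,-6,-2.5],"twist":[0,0,-4.2]},{"grip":0,"xyz":[0,-6,-2.5],"twist":[0,0,-4.2]}]}}

```text
t: 11.75
tool_pos: [0.5243, 0.0012, 0.1359]
tool_rot: [[-0.975, -0.221, 0.0], [-0.221, 0.975, 0.0], [-0.0, 0.0, -1.0]]
ft_force: [2.1, -1.4, 2.2]
width: 0.132
```

Request:
{"method": "servo_tool", "body": {"rows": [{"grip":0,"xyz":[0,0,1],"twist":[0,0,0]},{"grip":0,"xyz":[0,0,2],"twist":[0,0,0]},{"grip":0,"xyz":[0,0,2.7],"twist":[0,0,0]},{"grip":0,"xyz":[0,0,2.7],"twist":[0,0,0]}]}}

```text
t: 12.15
tool_pos: [0.5242, 0.0013, 0.1333]
tool_rot: [[-0.975, -0.221, 0.0], [-0.221, 0.975, -0.0], [-0.0, -0.0, -1.0]]
ft_force: [1.8, -2.9, 2.7]
width: 0.135
```

Request:
{"method": "servo_tool", "body": {"rows": [{"grip":0,"xyz":[0,0,1.5],"twist":[0,0,0]},{"grip":0,"xyz":[0,0,3],"twist":[0,0,0]},{"grip":0,"xyz":[0,0,4.5],"twist":[0,0,0]},{"grip":0,"xyz":[0,0,6],"twist":[0,0,0]},{"grip":0,"xyz":[0,0,7.5],"twist":[0,0,0]},{"grip":0,"xyz":[0,0,9],"twist":[0,0,0]},{"grip":0,"xyz":[0,0,9],"twist":[0,0,0]},{"grip":0,"xyz":[0,0,9],"twist":[0,0,0]}]}}

```text
t: 12.95
tool_pos: [0.5242, 0.0014, 0.1243]
tool_rot: [[-0.975, -0.221, 0.0], [-0.221, 0.975, 0.0], [-0.0, -0.0, -1.0]]
ft_force: [1.2, -2.0, 5.9]
width: 0.134
```

Request:
{"method": "servo_tool", "body": {"rows": [{"grip":0,"xyz":[0,0,1],"twist":[0,0,0]},{"grip":0,"xyz":[0,0,1.8],"twist":[0,0,0]},{"grip":0,"xyz":[0,0,1.8],"twist":[0,0,0]},{"grip":0,"xyz":[0,0,1.8],"twist":[0,0,0]}]}}

```text
t: 13.35
tool_pos: [0.5242, 0.0014, 0.1235]
tool_rot: [[-0.975, -0.221, 0.001], [-0.221, 0.975, -0.0], [-0.001, -0.001, -1.0]]
ft_force: [-0.1, -2.9, 14.5]
width: 0.134
```

Request:
{"method": "servo_tool", "body": {"rows": [{"grip":0,"xyz":[0,0,0],"twist":[0,0,4]},{"grip":0,"xyz":[0,0,0],"twist":[0,0,9]},{"grip":0,"xyz":[0,0,0],"twist":[0,0,14]},{"grip":0,"xyz":[0,0,0],"twist":[0,0,19]},{"grip":0,"xyz":[0,0,0],"twist":[0,0,24]},{"grip":0,"xyz":[0,0,0],"twist":[0,0,29]},{"grip":0,"xyz":[0,0,0],"twist":[0,0,34]},{"grip":0,"xyz":[0,0,0],"twist":[0,0,39]},{"grip":0,"xyz":[0,0,0],"twist":[0,0,44]},{"grip":0,"xyz":[0,0,0],"twist":[0,0,49]},{"grip":0,"xyz":[0,0,0],"twist":[0,0,54]},{"grip":0,"xyz":[0,0,0],"twist":[0,0,59]},{"grip":0,"xyz":[0,0,0],"twist":[0,0,64]},{"grip":0,"xyz":[0,0,0],"twist":[0,0,69]},{"grip":0,"xyz":[0,0,0],"twist":[0,0,74]},{"grip":0,"xyz":[0,0,0],"twist":[0,0,76]},{"grip":0,"xyz":[0,0,0],"twist":[0,0,76]}]}}

```text
t: 15.05
tool_pos: [0.5244, 0.0025, 0.1235]
tool_rot: [[-0.451, 0.893, 0.002], [0.893, 0.451, 0.001], [0.0, 0.002, -1.0]]
ft_force: [-0.4, 0.6, 14.7]
width: 0.132
```

```bash
python3 - <<'E'
from h import *
s=sense(); print(s['q'].round(1),np.degrees(np.arctan2(s['tool_rot'][1,1],s['tool_rot'][0,1])),s['ft_force'],s['wrist_torque'],s['tool_pos'])
E
```

```text
[ -3.7  48.9  -2.7 114.6   6.9  16.5  14.8] 26.800000497062573 [-0.40478736  0.64139113 14.74940109] [-0.04279284  0.11389537 -0.04874141] [0.5244079  0.00247112 0.12353402]
```

Request:
{"method": "servo_tool", "body": {"rows": [{"grip":0,"xyz":[0,0,0],"twist":[0,0,2]},{"grip":0,"xyz":[0,0,0],"twist":[0,0,4]},{"grip":0,"xyz":[0,0,0],"twist":[0,0,6]},{"grip":0,"xyz":[0,0,0],"twist":[0,0,7]},{"grip":0,"xyz":[0,0,0],"twist":[0,0,8]},{"grip":0,"xyz":[0,0,0],"twist":[0,0,8]},{"grip":0,"xyz":[0,0,0],"twist":[0,0,8]}]}}

```text
t: 15.75
tool_pos: [0.5242, 0.004, 0.1235]
tool_rot: [[-0.326, 0.945, 0.002], [0.945, 0.326, 0.003], [0.002, 0.002, -1.0]]
ft_force: [-1.4, 2.8, 16.9]
width: 0.136
```

```bash
python3 - <<'E'
from h import *
s=sense(); print(np.degrees(np.arctan2(s['tool_rot'][1,1],s['tool_rot'][0,1])),s['ft_force'],s['wrist_torque'],s['tool_pos'])
E
```

```text
19.02135360127244 [-1.42038365  2.78922359 16.88306512] [0.53837709 0.30129563 0.31801955] [0.52420746 0.00398736 0.1235069 ]
```

Request:
{"method": "servo_tool", "body": {"rows": [{"grip":0,"xyz":[0,0,0],"twist":[0,0,2]},{"grip":0,"xyz":[0,0,0],"twist":[0,0,4]},{"grip":0,"xyz":[0,0,0],"twist":[0,0,4]}]}}

```text
t: 16.05
tool_pos: [0.524, 0.0051, 0.1234]
tool_rot: [[-0.26, 0.966, 0.001], [0.966, 0.26, 0.004], [0.004, 0.002, -1.0]]
ft_force: [-0.8, 4.5, 16.5]
width: 0.142
```

```bash
python3 - <<'E'
from h import *
s=sense(); print(np.degrees(np.arctan2(s['tool_rot'][1,1],s['tool_rot'][0,1])),s['ft_force'],s['wrist_torque'],s['tool_pos'],s['width'])
E
```

```text
15.079692150539515 [-0.8434468   4.4800264  16.49754724] [0.98912249 0.40756234 0.54584472] [0.52400545 0.00506293 0.12343693] 0.1419466069343289
```

Request:
{"method": "servo_tool", "body": {"rows": [{"grip":0,"xyz":[0,0,-0.8],"twist":[0,0,-2]},{"grip":0,"xyz":[0,0,-1],"twist":[0,0,-3]},{"grip":0.1,"xyz":[0,0,-1],"twist":[0,0,-3]},{"grip":0.3,"xyz":[0,0,-1],"twist":[0,0,-3]},{"grip":0.5,"xyz":[0,0,-1],"twist":[0,0,-3]},{"grip":0.5,"xyz":[0,0,-1],"twist":[0,0,-3]},{"grip":0.5,"xyz":[0,0,-15],"twist":[0,0,-3]},{"grip":0.5,"xyz":[0,0,-50],"twist":[0,0,-3]},{"grip":0.5,"xyz":[-40,0,-90],"twist":[0,0,-3]},{"grip":0.8,"xyz":[-40,0,-130],"twist":[0,0,-3]},{"grip":0.8,"xyz":[-40,0,-130],"twist":[0,0,-3]},{"grip":0.8,"xyz":[-40,0,-130],"twist":[0,0,-3]}]}}

```text
t: 17.25
tool_pos: [0.5344, -0.0375, 0.2539]
tool_rot: [[-0.305, 0.952, 0.003], [0.952, 0.305, 0.0], [-0.001, 0.002, -1.0]]
ft_force: [-0.1, -0.3, -0.5]
width: 0.745
```

```bash
python3 - <<'E'
from h import *
d=snap('wrist','w3'); snap('side','s3');snap('top','t3')
s=dict(np.load('pics/s3.npz'));cv2.imwrite('pics/cs3.png',cv2.resize(s['img'][140:240,235:345],None,fx=5,fy=5,interpolation=cv2.INTER_CUBIC)[:,:,::-1])
E
```

```text
(no output)
```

View pics/w3.png

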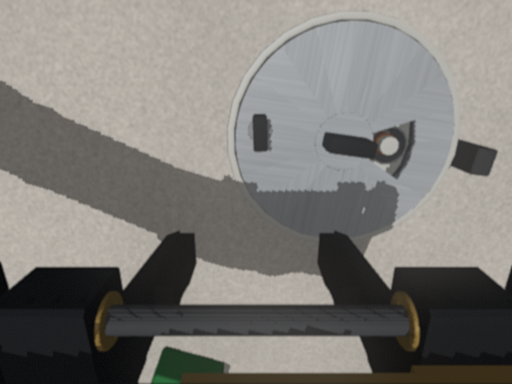

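View pics/cs3.png

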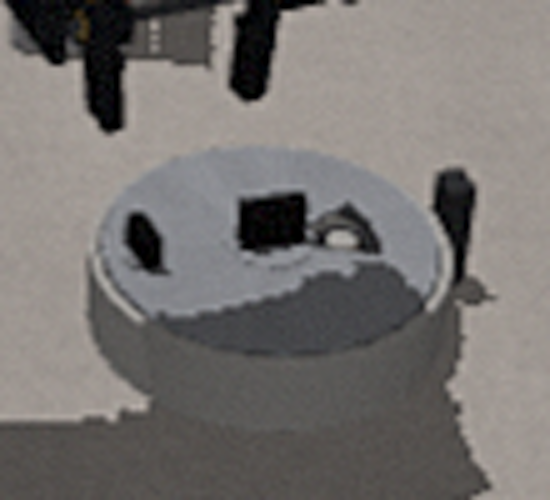

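View pics/t3.png

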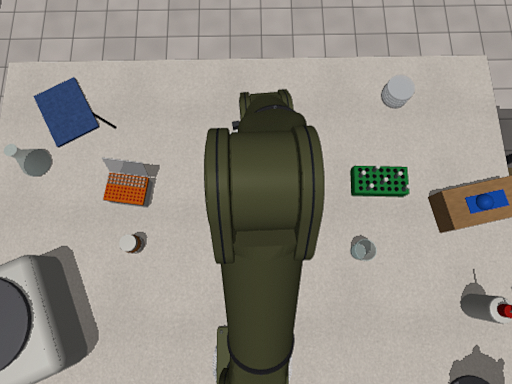

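Head stays down (wing at (261,132), now across the radius), vial at (388,145) under the opening, bystanders unmoved. Checking the wing angle numerically.

```bash
python3 - <<'E'
from meas import *
d=dict(np.load('pics/w3.npz')); im=d['img']
cv2.imwrite('pics/cw3.png',cv2.resize(im[90:200,235:420],None,fx=4.2,fy=4.2,interpolation=cv2.INTER_CUBIC)[:,:,::-1])
print(sense()['t'],sense()['tool_pos'])
E
```

```text
17.4 [ 0.53325341 -0.03673348  0.25149295]
```

View pics/cw3.png

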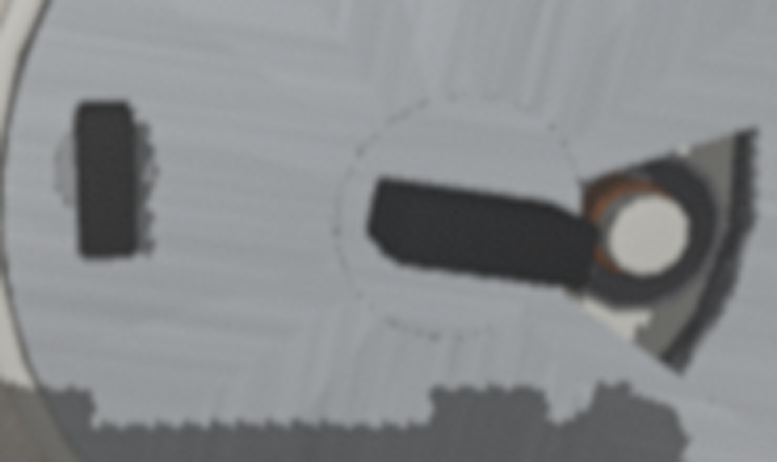

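```bash
python3 - <<'E'
from meas import *
d=dict(np.load('pics/w3.npz')); c=np.array([.6006,.0186])
P=lambda x,y,z: ray(d,235+x/4.2,90+y/4.2,z)[:2]
A=lambda r: np.degrees(np.arctan2(r[1],r[0])).round(2)
for z in (.080,.092):
  a,b=P(79,103,z),P(80,256,z); e,f=P(128,103,z),P(134,253,z); print(z,'wing',A(a-b),A(e-f),'len',np.hypot(*(a-b)),'thick',np.hypot(*(a-e)),'pos',((a+b+e+f)/4).round(4),A((a+b+e+f)/4-c),np.hypot(*((a+b+e+f)/4-c)))
print('bar',A(P(540,203,.085)-P(382,179,.085)),A(P(590,288,.085)-P(397,262,.085)))
print('open',A(P(755,130,.055)-c),A(P(683,374,.055)-c),'vial',A(P(648,235,.05)-c))
E
```

```text
0.08 wing 107.98 110.64 len 0.030163680364433437 thick 0.00951056711744579 pos [0.5239 0.0061] -170.73 0.07774447820239193
0.092 wing 107.98 110.64 len 0.028752997591174063 thick 0.009065780770607122 pos [0.5231 0.0078] -172.07 0.07821058559184316
bar 9.23 10.01
open 33.95 -15.59 vial 10.85
```

Wing height fits 80 mm (pushed 12 mm) and it is about 80° to the radius: locked. But the opening has drifted to ~9.4° against the tab's 11.3° within the play. I'll regrip the bar, feel that the cover is held and centre it.

Request:
{"method": "servo_tool", "body": {"rows": [{"grip":0.6,"xyz":[8,20,0],"twist":[0,0,-8]},{"grip":0.6,"xyz":[16,40,0],"twist":[0,0,-16]},{"grip":0.6,"xyz":[24,60,0],"twist":[0,0,-24]},{"grip":0.6,"xyz":[32,81,0],"twist":[0,0,-32]},{"grip":0.6,"xyz":[32,81,0],"twist":[0,0,-40]},{"grip":0.6,"xyz":[32,81,0],"twist":[0,0,-48]},{"grip":0.6,"xyz":[32,81,0],"twist":[0,0,-56]},{"grip":0.6,"xyz":[32,81,0],"twist":[0,0,-64]},{"grip":0.6,"xyz":[32,81,0],"twist":[0,0,-72]},{"grip":0.6,"xyz":[32,81,0],"twist":[0,0,-80]},{"grip":0.6,"xyz":[32,81,20],"twist":[0,0,-81.7]},{"grip":0.6,"xyz":[32,81,50],"twist":[0,0,-81.7]},{"grip":0.6,"xyz":[32,81,75],"twist":[0,0,-81.7]},{"grip":0.6,"xyz":[32,81,75],"twist":[0,0,-81.7]},{"grip":0.6,"xyz":[32,81,75],"twist":[0,0,-81.7]},{"grip":0.6,"xyz":[32,81,75],"twist":[0,0,-81.7]}]}}

```text
t: 19.0
tool_pos: [0.6021, 0.0184, 0.1784]
tool_rot: [[-0.986, -0.165, 0.001], [-0.165, 0.986, 0.001], [-0.001, 0.0, -1.0]]
ft_force: [1.1, -0.1, 0.4]
width: 0.597
```

```bash
python3 - <<'E'
from h import *
s=sense(); R=s['tool_rot'];p=s['tool_pos']; print(p,R.round(4).tolist())
print('err tool mm',R.T@(np.array([.6006,.0186,.127])-p)*1e3,np.degrees(np.arctan2(R[1,1],R[0,1])),s['q'].round(1))
E
```

```text
[0.60214408 0.01837267 0.17835886] [[-0.9863, -0.1651, 0.0013], [-0.1651, 0.9863, 0.0006], [-0.0014, 0.0004, -1.0]]
err tool mm [ 1.55826717  0.46079737 51.35686372] 99.50392231528295 [  6.6  48.5 -22.7  99.2  28.1  37.9  67.8]
```

Request:
{"method": "servo_tool", "body": {"rows": [{"grip":0.6,"xyz":[1,0.4,25],"twist":[0,0,0]},{"grip":0.6,"xyz":[1,0.4,48],"twist":[0,0,0]},{"grip":0.6,"xyz":[1,0.4,51],"twist":[0,0,0]},{"grip":0.6,"xyz":[1,0.4,51],"twist":[0,0,0]},{"grip":0,"xyz":[1,0.4,51],"twist":[0,0,0]},{"grip":0,"xyz":[1,0.4,51],"twist":[0,0,0]},{"grip":0,"xyz":[1,0.4,51],"twist":[0,0,0]},{"grip":0,"xyz":[1,0.4,51],"twist":[0,0,0]},{"grip":0,"xyz":[1,0.4,51],"twist":[0,0,0]},{"grip":0,"xyz":[1,0.4,51],"twist":[0,0,0]}], "newtons": 12}}

```text
t: 20.0
tool_pos: [0.6007, 0.018, 0.1267]
tool_rot: [[-0.986, -0.165, 0.0], [-0.165, 0.986, -0.0], [-0.0, -0.0, -1.0]]
ft_force: [-0.8, 0.1, 1.4]
width: 0.154
```

Request:
{"method": "servo_tool", "body": {"rows": [{"grip":0,"xyz":[0,0,0],"twist":[0,0,-0.5]},{"grip":0,"xyz":[0,0,0],"twist":[0,0,-1]},{"grip":0,"xyz":[0,0,0],"twist":[0,0,-1.5]},{"grip":0,"xyz":[0,0,0],"twist":[0,0,-2]},{"grip":0,"xyz":[0,0,0],"twist":[0,0,-2]}]}}

```text
t: 20.5
tool_pos: [0.6007, 0.018, 0.1267]
tool_rot: [[-0.98, -0.199, 0.0], [-0.199, 0.98, 0.0], [-0.0, -0.0, -1.0]]
ft_force: [-0.4, -1.0, 4.9]
width: 0.158
```

```bash
python3 - <<'E'
from h import *
s=sense(); R=s['tool_rot'];p=s['tool_pos']; print(p,np.degrees(np.arctan2(R[1,1],R[0,1])),s['wrist_torque'],s['ft_force'])
E
```

```text
[0.6007305  0.01802113 0.12669752] 101.46827233800809 [-0.08891806  0.09429997 -0.32663286] [-0.35188815 -0.97162748  4.86104657]
```

Request:
{"method": "servo_tool", "body": {"rows": [{"grip":0,"xyz":[0,0,0],"twist":[0,0,-1]},{"grip":0,"xyz":[0,0,0],"twist":[0,0,-2]},{"grip":0,"xyz":[0,0,0],"twist":[0,0,-2]}]}}

```text
t: 20.8
tool_pos: [0.6007, 0.018, 0.1267]
tool_rot: [[-0.972, -0.234, 0.0], [-0.234, 0.972, 0.0], [-0.0, 0.0, -1.0]]
ft_force: [-1.2, -1.3, 5.0]
width: 0.168
```

```bash
python3 - <<'E'
from h import *
s=sense(); R=s['tool_rot'];p=s['tool_pos']; print(p,np.degrees(np.arctan2(R[1,1],R[0,1])),s['wrist_torque'],s['ft_force'],s['width'])
E
```

```text
[0.60068784 0.01804592 0.1266544 ] 103.52317561068726 [-0.11165     0.07022197 -0.33391945] [-1.19117311 -1.31297367  4.96766537] 0.16787082938038925
```

The jaws are wedged open while the cover doesn't follow, at 0.33 N m (friction alone is 0.12), so the cover is held. Release and look.

Request:
{"method": "servo_tool", "body": {"rows": [{"grip":0,"xyz":[0,0,0],"twist":[0,0,1.2]},{"grip":0,"xyz":[0,0,0],"twist":[0,0,2.2]},{"grip":0.5,"xyz":[0,0,0],"twist":[0,0,2.2]},{"grip":0.5,"xyz":[0,0,0],"twist":[0,0,2.2]},{"grip":0.5,"xyz":[0,0,0],"twist":[0,0,2.2]},{"grip":0.5,"xyz":[0,0,-20],"twist":[0,0,2.2]},{"grip":0.8,"xyz":[0,0,-60],"twist":[0,0,2.2]},{"grip":1,"xyz":[0,0,-100],"twist":[0,0,2.2]},{"grip":1,"xyz":[0,0,-125],"twist":[0,0,2.2]},{"grip":1,"xyz":[0,0,-125],"twist":[0,0,2.2]},{"grip":1,"xyz":[0,0,-125],"twist":[0,0,2.2]}]}}

```text
t: 21.9
tool_pos: [0.6004, 0.018, 0.2513]
tool_rot: [[-0.981, -0.196, 0.0], [-0.196, 0.981, -0.0], [-0.0, -0.0, -1.0]]
ft_force: [0.2, -0.8, -0.5]
width: 0.929
```

```bash
python3 - <<'E'
from h import *
d=snap('wrist','w4'); im=d['img']
cv2.imwrite('pics/cw4.png',cv2.resize(im[50:250,130:390],None,fx=2.9,fy=2.9,interpolation=cv2.INTER_CUBIC)[:,:,::-1])
E
```

```text
(no output)
```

View pics/cw4.png

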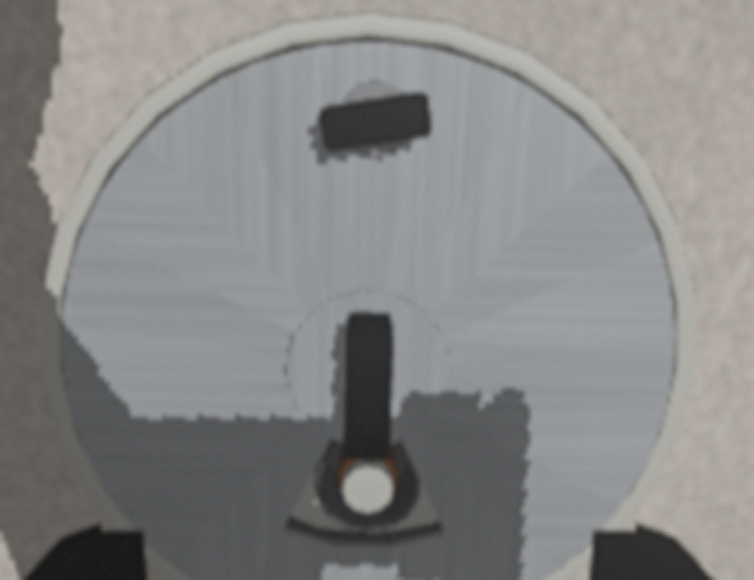

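```bash
python3 - <<'E'
from h import *
print(sense()['t']); print(job.sign_off())
E
```

```text
21.95
the job is handed in; nothing more can be done
None
```

I turned the cover by its bar about 99° until the opening stood over the marked well, then locked it there. The job was handed in at 22 s, with the gripper clear.

**Finding the slot:** Pressing the stud at the starting position and 2 mm and 4 mm to one side landed hard on the ring. About 2 mm to the other side it dropped in. I pushed it to the bottom at about 13.5 mm and turned it clockwise to its stop, where the torque rose sharply.

**Checks after letting go:**
- **Stud:** It stays down, with the wing top at about 80 mm, which matches 12 mm pushed in. The wing stands about 80° from the radius, measured to 1–2°.
- **Hold:** Turning the bar counter-clockwise, the cover stopped following, at 0.33 N m against 0.12 N m of friction. I did not test the other direction.
- **Opening:** The vial cap shows centred in the opening, about 1° short of the tab's line. It was about 2° short right after locking, and I took up the play with the bar.
- **Bystanders:** The tip box, rack, jar and beaker looked unmoved in the top picture after locking. I took no top picture after the last bar adjustment.

**One disagreement:** While I turned the stud, the cover moved 3.5 to 4.5 mm at the stud's radius. That is slightly more than the 3.4 mm of play stated. It also moved back past a position where the pin had not entered. I did not find the reason.

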